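Slide the tall battery case into its charging dock

ROBOT

A 7-joint arm with a two-finger parallel gripper is mounted at the origin on the work surface. World frame = base frame: x ahead of the robot, y to its left, z up, the work surface at z = 0. Lengths are in m, angles in rad, forces in N, time in s.
With the tool pointing down it reaches from about 0.4 to 0.85 m from the base axis. Payload 10.4 kg.
Tool frame: the origin (TCP) lies midway between the tips of the shut fingers; the grasp point (between the pads) lies 19 mm behind it (manip.hold_point_z is the distance from the TCP to the grasp point, in m); z points along the fingers, y is the line along which they close (so a half turn about z gives the same grasp; the last joint's range is limited). The gripper opens to 85 mm and grips with 20 to 120 N. Pads are 22 mm wide; open, the fingers measure 114 mm over their backs; the gripper's body (76 mm by 85 mm) begins 54 mm behind the grasp point. The pads swing forward as they close: fully open they stand 13 mm farther back than shut.
Start: joints at [-1.313, 0.332, -0.065, 1.46, 0.022, 1.35, -0.088], TCP at [0.173, 0.601, 0.231] pointing down, gripper open.
Joint ranges: [-2.6, 2.6], [-0.5, 2.12], [-1.47, 1.34], [0.16, 2.42], [-1.27, 4.41], [0.06, 2.06], [-2.6, 2.6]. Speed limits (rad/s): [2.22, 2.22, 2.79, 2.79, 3.14, 3.14, 3.14].

INTERFACE

Orientations are given as a unit quaternion [x, y, z, w].
In Python, from workcell import manip, eyes, job gives the robot as it stands.
- The arm moves only by the shell command python3 -m crank 'ROWS' [FORCE]. ROWS is JSON, a list that holds one entry, the list of rows, each a list of 7 numbers: the finger opening in cm, from 0 to 8.54, then the shift along the world's x, y, z in cm, then the turn, a rotation vector about the world's x, y, z in degrees. In form: [[[hand, x, y, z, ax, ay, az], ...]]. A call has 1 to 20 rows; each row shifts and turns the commanded pose from where the row before left it; what a row does not reach is not made up. A row lasts 1/8 s, in which the tool goes at most 62.5 mm and 10.7 degrees, less where a joint would pass 70% of its speed; a pose out of reach is approached as far as the arm can. A call with a gripper value outside its range is refused whole. The fingers move at their own pace and stop on an object; FORCE is the grip in N (left out, the last holds). Time passes only in rows, so rows that do not move let the fingers close. It gives the time, the measured TCP pose, the force, the opening and the grip force at its end, in the units of the state.
- manip.get_obs(): the state, without advancing time (a new reading comes with each control period).
- eyes.camera(name): name is "scene" or "side" or "wrist"; returns (picture, depth): 384x512x3 uint8, red, green, blue; 384x512 float32, m along the optical axis (not along the pixel's ray), 0 where there is no reading.
- eyes.camera_params(name): a dict with "fx", "fy", "cx", "cy" (pixels), "world_from_camera" (4x4, takes a point from camera to world coordinates); the wrist camera has in their place "hand_eye" (4x4, takes a point from camera to tool coordinates, whose origin is the TCP and whose axes are the flange's). Camera axes: x right, y down, z forward; pixel columns grow to the right and rows downward; lengths in m; the calibration is good to about 2 mm. The wrist camera is an equidistant fisheye: a pixel r from the principal point sees the ray r / f radians off the axis. A picture is of the moment at which its call begins: read the wrist's pose just before it. camera_params takes no time and is no camera call.
- job.hand_in(): hands the job in; it is judged then, once.
The state is a dict: "clock": time; "joint_pos": joint angles; "joint_velocities": joint speeds; "tau": joint torques, N m; "position": TCP position; "ee_rot": TCP orientation; "ft_force": force on the tool from outside, world axes, zero at the start; "torque": the same for the moment, N m; "grip_width": opening from 0.0 (shut) to 1.0 (fully open); "grasp_force": force on a finger pad.
Only numpy, scipy, OpenCV 4.12 (cv2) and the standard library are available. Lean on these libraries where they do the work, as an engineer would, in place of code of your own. Each camera call takes 0.05 s, during which the arm holds its last target. There are 200 camera calls.

TASK

Push the tall battery case across the table, with the fingers low on its black lower half so that it slides upright instead of tipping, straight into the open-fronted charging dock until it stands squarely home against the dock's back stop. Then press the round button on the charger unit behind the stop fully down and let it go. Do not grasp or lift the case or touch its grey lid or handle, and leave everything else on the table where it is.

Things in the scene. Friction and masses are not known exactly. Their poses are not given: they have to be found in the camera images.
- battery_case: battery case, 0.65 to 0.95 kg, 92 mm along its x, 130 mm along its y. Black lower half with flat upright walls 5 to 75 mm above the table, standing on four rubber feet (outer edges 30 mm from the centre along x): tips if pushed high, slides if pushed within about 30 mm of the table (5 to 10 N). Origin: centre of the underside. Starts with its +x within 0.25 rad of the dock's +x, up to 35 mm off the dock's centre line.
- push_face (a point): middle of the case's -x face (upright, 130 mm wide), 30 mm above the table: the face to push on; the opposite +x face goes into the dock first. Same axes as the case, 46 mm behind its origin.
- case_lid: grey lid of the case, fixed to it, not to be touched: 92 x 130 x 55 mm, 75 to 130 mm above the table, with a steel bar handle on top up to 158 mm; origin at the centre of the lid's underside, 75 mm above the case's origin, same axes
- dock: charging dock fixed to the table: a low steel U without a floor (the case slides on the table), walls 30 mm high and 10 mm thick. Its mouth is on its -x side, roughly to the robot's right (-y); the case goes in along its +x. Origin on the table at the home place: the case is home when the two origins and x axes coincide. Back stop's face at x = +46 mm.
- dock_mouth (a point): middle of the dock's mouth, on the table at dock x = -61 mm, same axes as the dock. Splayed guides narrow from about 194 mm here to 154 mm at dock x = -20 mm; from there to the stop straight side walls, 12 mm clear each side of the case.
- charge_button (a joint): travel of the charge button, 0 up, 0.006 m fully down; a spring returns it, about 1.5 N to start it and 5 N fully down
- charge_button_top (a point): centre of the button's top face, 72 mm above the table when up; round white button 26 mm across in a black collar 42 mm across and 12 mm high, on a grey charger unit behind the stop (dock x = 58 to 208 mm, 150 mm wide, 50 mm high), at dock x = +135 mm, y = 0; pressed straight down
- solar_car_a: bystander, leave alone: toy solar car on four wheels, 80 x 62 x 50 mm, dark panel on top; origin at the centre of its underside
- solar_car_b: bystander, leave alone: second toy solar car, same size; origin at the centre of its underside
- marker: bystander, leave alone: white marker pen with cap, lying, 120 mm long, 18 mm thick; origin at the centre of its underside
- ruler: bystander, leave alone: wooden ruler 300 x 32 x 5 mm, flat on the table; origin at the centre of its underside
- multimeter: bystander, leave alone: hand multimeter, 140 x 75 x 42 mm; origin at the centre of its underside
- pencil_tin: bystander, leave alone: flat pencil tin 194 x 74 x 36 mm; origin at the centre of its underside
- glue_stick: bystander, leave alone: white glue stick standing upright, 26 mm across, 90 mm tall, beside the charger unit; origin at the centre of its underside
- phone: bystander, leave alone: black phone 145 x 70 x 9 mm, lying flat; origin at the centre of its underside
Things that resemble listed ones, but are neither listed nor needed, are in the scene too. What is shaped like the battery_case but pink is not meant.

How it is judged:
By the outcome, as a careful person would: the job done as asked, in the order asked, and still so for the second after the job is handed in, with the robot touching nothing.
It also fails if it takes over 72 s, if anything falls off the work surface, if the arm or the gripper's body presses on something with over 40 N, if the wrist force passes 120 N, or if a joint passes its speed limit or range.

## Working session

There is one attempt and no reset: what is moved stays moved. The work goes in short steps, Python scripts to look and compute and a shell command to move; the robot and the scene stay as the last step left them, time stands still between calls to the robot, and variables do not carry over. Pictures are saved under pics/ and viewed, at most 10 in all, crops included, and the job is handed in when it is done.

```bash
mkdir -p pics; cat > h.py <<'E'
import numpy as np, cv2
from workcell import manip, eyes, job
def snap(n,f):
    im,d=eyes.camera(n); cv2.imwrite(f'pics/{f}.png',im[:,:,::-1]); np.savez(f'pics/{f}.npz',im=im,d=d,**{k:np.array(v) for k,v in eyes.camera_params(n).items()}); return im,d
def cloud(f):
    z=np.load(f'pics/{f}.npz'); d=z['d']; v,u=np.mgrid[:384,:512]
    P=np.stack([(u-z['cx'])/z['fx']*d,(v-z['cy'])/z['fy']*d,d,np.ones_like(d)],-1)@z['world_from_camera'].T
    P[d==0]=np.nan
    return z['im'],P[...,:3]
E
python3 - <<'E'
from h import *
a,_=snap('scene','s0'); b,_=snap('side','d0')
cv2.imwrite('pics/both.png',cv2.resize(np.vstack([a,b])[:,:,::-1],None,fx=.78,fy=.78))
print(manip.get_obs())
for n in('scene','side'):print(eyes.camera_params(n)['world_from_camera'])
E
```

```text
{'clock': 0.1, 'joint_pos': array([-1.31259984,  0.33284689, -0.06468558,  1.46086478,  0.02159179,
        1.34989253, -0.08848353]), 'joint_velocities': array([-1.14628861e-04, -1.09357354e-03, -4.71081592e-04, -1.54038323e-03,
        1.29647669e-04, -7.43761416e-05, -1.25102349e-03]), 'tau': array([ 1.19212000e-03, -6.26739979e+01,  4.89535171e-02, -3.92428386e+01,
        1.63447863e-02,  6.82667727e-03, -2.42235842e-05]), 'position': array([0.17311559, 0.60019441, 0.23056803]), 'ee_rot': array([ 1.39927316e-01,  9.90161559e-01, -6.55117416e-04, -6.46216039e-05]), 'ft_force': array([-0.11793897,  0.4211314 ,  0.41277981]), 'torque': array([ 0.030964  , -0.02006672, -0.00617772]), 'grasp_force': 0.0, 'grip_width': 0.9996438794103303}
[[-0.35228754  0.80647365 -0.47486182  1.25228163]
 [ 0.93583598  0.29801154 -0.18814925  0.36335131]
 [-0.01022311 -0.51067541 -0.85971281  1.3754533 ]
 [ 0.          0.          0.          1.        ]]
[[-0.99928839 -0.02246001  0.03030269  0.49927221]
 [-0.03725236  0.7136274  -0.69953427  0.88982657]
 [-0.00591329 -0.70016532 -0.71395627  0.94994593]
 [ 0.          0.          0.          1.        ]]
```

View pics/s0.png

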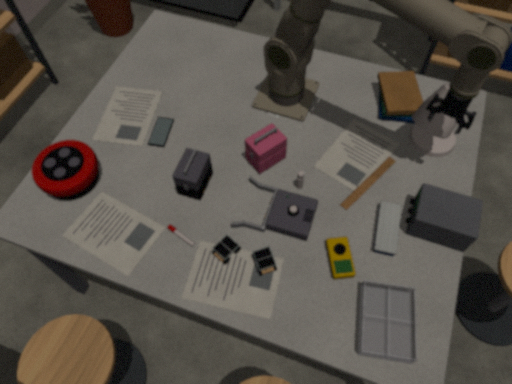

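View pics/d0.png

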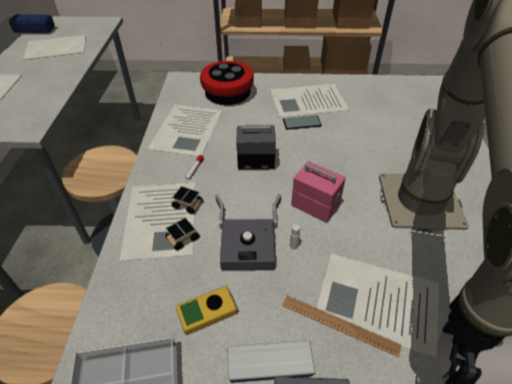

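The scene view shows the grey and black case at (193,172), with the pink look-alike at (266,147) not meant. The dock's guides are at (260,184) and (248,225), and the charger and button are at (293,210). In the side view the case is at (256,147) and the button at (247,238). I'll measure these and confirm with an enlarged crop.

```bash
cat >> h.py <<'E'
def rect(P,m):
    q=P[m][:,:2].astype(np.float32); (c,s,a)=cv2.minAreaRect(q*1000); return np.round(c,1),np.round(s,1),round(a,1),len(q)
def box(sh,u0,v0,u1,v1):
    m=np.zeros(sh,bool); m[v0:v1,u0:u1]=1; return m
E
python3 - <<'E'
from h import *
for f,cb,db in(('s0',(165,135,225,205),(225,170,325,245)),('d0',(225,115,285,175),(205,190,290,280))):
    im,P=cloud(f); z=P[...,2]; S=z.shape
    with np.errstate(all='ignore'):
        print(f,'lid top',rect(P,box(S,*cb)&(abs(z-.13)<.006)))
        print(' handle',rect(P,box(S,*cb)&(z>.145)&(z<.17)))
        print(' charger',rect(P,box(S,*db)&(abs(z-.05)<.005)))
        m=box(S,*db)&(abs(z-.072)<.005)&(im.min(-1)>110);print(' button',P[m].mean(0),m.sum())
        m=box(S,*db)&(z>.02)&(z<.037);print(' walls',rect(P,m))
        for x in P[m][::6]: print(np.round(x[:2]*1000).astype(int).tolist(),end='')
        print()
im=np.load('pics/d0.npz')['im'][100:280,190:350,::-1]
cv2.imwrite('pics/crop1.png',cv2.resize(im,None,fx=3.3,fy=3.3,interpolation=cv2.INTER_CUBIC))
E
```

```text
s0 lid top (array([ 542.6, -173.3]), array([132.4,  94.3]), 3.0, 729)
 handle (array([ 541.9, -172.5]), array([99.8, 10.4]), 2.7, 76)
 charger (array([609.5, 180.7]), array([192.4, 374.9]), 64.0, 1498)
 button [0.55320662 0.21168525 0.07281312] 9
 walls (array([536.8, 148.8]), array([248.3, 268.1]), 1.6, 453)
[421, 33][416, 42][466, 14][468, 27][466, 34][469, 43][473, 52][477, 54][425, 194][475, 61][426, 188][481, 51][476, 73][429, 192][480, 70][477, 92][479, 74][478, 101][483, 87][478, 108][470, 129][476, 120][484, 122][500, 120][509, 123][514, 122][527, 122][535, 122][544, 121][552, 124][562, 124][568, 126][577, 125][584, 120][587, 129][596, 121][607, 125][647, 36][639, 55][615, 128][655, 32][645, 50][641, 71][620, 130][660, 34][652, 53][644, 72][638, 92][562, 283][660, 37][648, 58][640, 89][627, 125][644, 87][638, 107][630, 130][644, 95][638, 114][632, 134][643, 109][637, 129][627, 151][643, 120][628, 159][629, 163][630, 178][628, 192][624, 215][625, 223][628, 228][625, 231][625, 242][623, 262][625, 266][624, 273][625, 277]
d0 lid top (array([ 542.8, -166.3]), array([128.8,  94. ]
[... 200 characters left out ...]
ray([556.9, 154.5]), array([208.4, 270. ]), 2.6, 402)
[462, 15][462, 17][468, 22][656, 33][662, 37][465, 30][471, 36][651, 47][654, 50][468, 40][478, 51][644, 58][646, 64][471, 56][478, 62][481, 64][637, 72][639, 79][641, 85][645, 86][474, 79][477, 85][478, 92][477, 94][481, 100][637, 104][639, 112][641, 117][471, 114][477, 117][634, 124][640, 129][471, 122][477, 124][480, 128][636, 140][640, 138][553, 284][618, 290][596, 288][580, 288][561, 286][542, 287][526, 284][509, 282][493, 285][477, 281][610, 289][594, 288][577, 288][561, 286][545, 286][528, 285][512, 284][496, 281][479, 284][611, 287][594, 290][577, 290][561, 287][542, 285][526, 283][509, 285][493, 284][619, 290][586, 289][542, 287]
```

View pics/crop1.png

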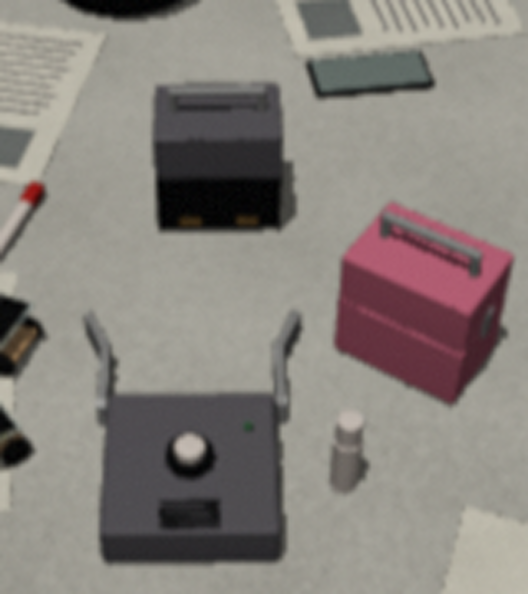

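The crop shows the grey and black case with its contacts facing the dock, which fits the description; the pink one is excluded. From the charger and button, home is about (0.5595, 0.078) with a heading of about 92.8°. The case is at about (0.543, -0.170) with a heading of about 92°. I'll check the neighbours' positions and start moving. The plan is a hand tilted 45°, fingers open and spanning the push face.

```bash
python3 - <<'E'
from h import *
im,P=cloud('d0')
for n,(u,v) in dict(phoneL=(285,128),phoneR=(320,122),pinkL=(294,185),pink_top=(320,175),marker=(194,167),glue=(295,230)).items(): print(n,np.round(P[v,u],3))
E
python3 -m crank '[[[8.54,2,0,4,0,0,0],[8.54,4,-1,4,0,0,-8],[8.54,5,-2,2,0,0,-9],[8.54,5,-3,1,0,0,-9],[8.54,5,-5,0,0,0,-9],[8.54,5,-6,0,0,0,-9],[8.54,4,-6,0,0,0,-9],[8.54,3,-6,0,0,0,-9],[8.54,2,-6,0,0,0,-9],[8.54,1,-6,0,0,0,0],[8.54,1,-6,0,0,0,0],[8.54,0,-6,0,0,0,0],[8.54,0,-6,0,0,0,0],[8.54,0,-6,0,0,0,0],[8.54,0,-6,0,0,0,0],[8.54,0,-6,0,0,0,0],[8.54,0,-6,0,0,0,0],[8.54,0,-6,0,0,0,0],[8.54,0,0,0,0,0,0],[8.54,0,0,0,0,0,0]]]'
```

```text
phoneL [ 0.436 -0.371 -0.001]
phoneR [ 0.297 -0.403  0.007]
pinkL [0.419 0.041 0.097]
pink_top [0.343 0.026 0.126]
marker [ 0.756 -0.118  0.015]
glue [0.421 0.204 0.085]
clock: 2.6
position: [0.5199, -0.2584, 0.3409]
ee_rot: [0.689, 0.725, -0.0, -0.0]
ft_force: [-0.4, 0.5, -0.3]
grip_width: 0.999
grasp_force: 0.0
```

```bash
python3 -m crank '[[[8.54,1,-2,0,9,0.45,0],[8.54,1,-2,0,9,0.45,0],[8.54,0.2,-1,-2,9,0.45,0],[8.54,0,0,-4,9,0.45,0],[8.54,0,0,-5,9,0.45,0],[8.54,0,0,-5,0,0,0],[8.54,0,0,-5,0,0,0],[8.54,0,0,-4,0,0,0],[8.54,0,0,0,0,0,0],[8.54,0,0,0,0,0,0],[8.54,0,0,0,0,0,0]]]'; python3 - <<'E'
from h import *
from scipy.spatial.transform import Rotation as R
o=manip.get_obs();print(R.from_quat(o['ee_rot']).as_matrix().round(3),o['joint_pos'])
E
```

```text
clock: 3.98
position: [0.5426, -0.3091, 0.0936]
ee_rot: [0.636, 0.67, 0.264, -0.276]
ft_force: [0.7, 0.1, -1.2]
grip_width: 1.002
grasp_force: 0.0
[[-0.039  0.999 -0.034]
 [ 0.707  0.051  0.706]
 [ 0.706  0.003 -0.708]] [ 0.40925919  0.93111677  0.56422473  1.18956096 -0.87451429  1.83961818
  1.06763536]
```

```bash
python3 -m crank '[[[8.54,0,0,-4,0,0,0],[8.54,0,0,-3,0,0,0],[8.54,0,0,-1.5,0,0,0],[8.54,0,0,0,0,0,0],[8.54,0,0,0,0,0,0],[8.54,0,0,0,0,0,0]]]'; python3 - <<'E'
from h import *
a,_=snap('side','d1'); b,_=snap('wrist','w1'); c,_=snap('scene','s1')
up=lambda i:cv2.resize(i,None,fx=2.5,fy=2.5)
cv2.imwrite('pics/m1.png',np.hstack([up(a[80:260,180:320]),up(c[90:270,130:300])])[:,:,::-1])
im,P=cloud('s1');z=P[...,2]
with np.errstate(all='ignore'):
  m=box(z.shape,165,135,225,205)&(abs(z-.13)<.006); print(rect(P,m),(P[m].min(0)+P[m].max(0))/2)
E
```

```text
clock: 4.72
position: [0.5422, -0.3093, 0.0075]
ee_rot: [0.636, 0.67, 0.264, -0.277]
ft_force: [0.3, 0.4, -1.0]
grip_width: 0.995
grasp_force: 0.0
(array([ 541.4, -172.7]), array([132.2,  94.6]), 2.8, 711) [ 0.54222055 -0.17320145  0.1300064 ]
```

View pics/m1.png

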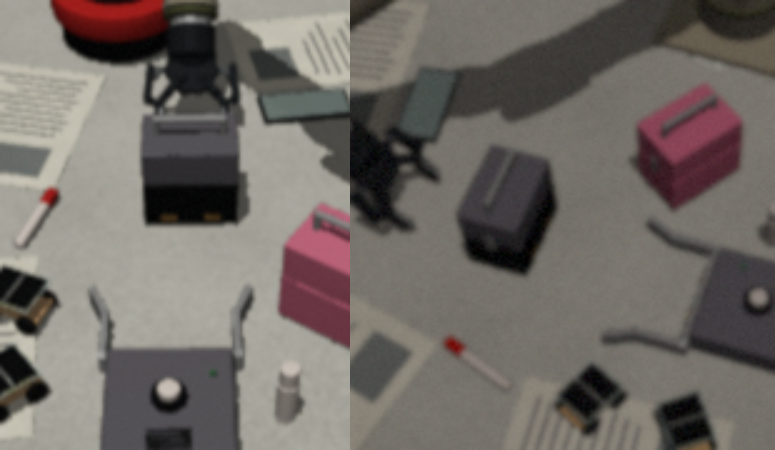

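View pics/w1.png

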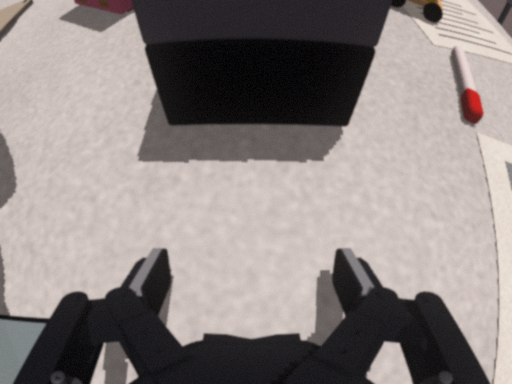

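The fingers sit low, square and centred behind the push face. The case is at (253,122) and the fingers at (152,255) and (345,255) in the wrist view. Approaching, then making contact slowly.

```bash
python3 -m crank '[[[8.54,0,3,0,0,0,0],[8.54,0,3,0,0,0,0],[8.54,0,1.5,0,0,0,0],[8.54,0,0.5,0,0,0,0],[8.54,0,0.4,0,0,0,0],[8.54,0,0.4,0,0,0,0],[8.54,0,0.4,0,0,0,0],[8.54,0,0.4,0,0,0,0],[8.54,0,0.4,0,0,0,0],[8.54,0,0.4,0,0,0,0]]]'
```

```text
clock: 6.12
position: [0.5416, -0.2064, 0.0063]
ee_rot: [0.637, 0.669, 0.264, -0.276]
ft_force: [-0.2, -6.7, -0.2]
grip_width: 0.999
grasp_force: 3.0
```

```bash
python3 -m crank '[[[8.54,0.05,0.7,0.1,0,0,0],[8.54,0.1,0.8,0,0,0,0],[8.54,0.12,1,0,0,0,0],[8.54,0.14,1,0,0,0,0],[8.54,0.14,1,0,0,0,0],[8.54,0.14,1,0,0,0,0],[8.54,0.14,1,0,0,0,0],[8.54,0.14,1,0,0,0,0],[8.54,0.14,1,0,0,0,0],[8.54,0.14,1,0,0,0,0],[8.54,0.14,1,0,0,0,0],[8.54,0.1,0.6,0,0,0,0],[8.54,0,0,0,0,0,0]]]'; cat >> h.py <<'E'
def case(f):
    for n in('scene','side'):
        snap(n,f+n); im,P=cloud(f+n); z=P[...,2]
        with np.errstate(all='ignore'):
            m=(abs(z-.13)<.006)&(P[...,0]>.46)&(P[...,0]<.66)&(P[...,1]>-.26)&(P[...,1]<.16)
            n_,l,s,_=cv2.connectedComponentsWithStats(m.astype(np.uint8)); k=1+s[1:,4].argmax(); print(n,rect(P,l==k))
E
python3 -c "
from h import *
case('p1')"
```

```text
clock: 7.75
position: [0.5567, -0.0935, 0.0073]
ee_rot: [0.636, 0.67, 0.264, -0.278]
ft_force: [-0.1, -3.0, -1.3]
grip_width: 1.001
grasp_force: 1.2
scene (array([556.8, -51.6]), array([135.1,  92. ]), 2.7, 754)
side (array([558.2, -47.6]), array([129.1,  97.1]), 3.3, 673)
```

```bash
python3 -m crank '[[[8.54,0.05,0.5,0,0,0,0],[8.54,0.1,0.9,0,0,0,0],[8.54,0.13,1,0,0,0,0],[8.54,0.13,1,0,0,0,0],[8.54,0.1,1,0,0,0,0],[8.54,0.05,1,0,0,0,0],[8.54,0,1,0,0,0,0],[8.54,-0.05,1,0,0,0,0],[8.54,-0.05,1,0,0,0,0],[8.54,-0.05,0.8,0,0,0,0],[8.54,0,0,0,0,0,0]]]'; python3 -c "
from h import *
case('p2')
a=np.load('pics/p2scene.npz')['im'][120:260,160:340];b=np.load('pics/p2side.npz')['im'][120:280,180:320]
up=lambda i:cv2.resize(i,(400,420),interpolation=cv2.INTER_CUBIC)
cv2.imwrite('pics/m2.png',np.hstack([up(a),up(b)])[:,:,::-1])"
```

```text
clock: 9.22
position: [0.5609, -0.0015, 0.0076]
ee_rot: [0.636, 0.67, 0.264, -0.278]
ft_force: [-0.1, -0.1, 0.3]
grip_width: 0.997
grasp_force: 0.3
scene (array([561.7,  39.9]), array([132.3,  92.1]), 2.8, 784)
side (array([562.6,  43.8]), array([129.6,  95.6]), 2.6, 766)
```

View pics/m2.png

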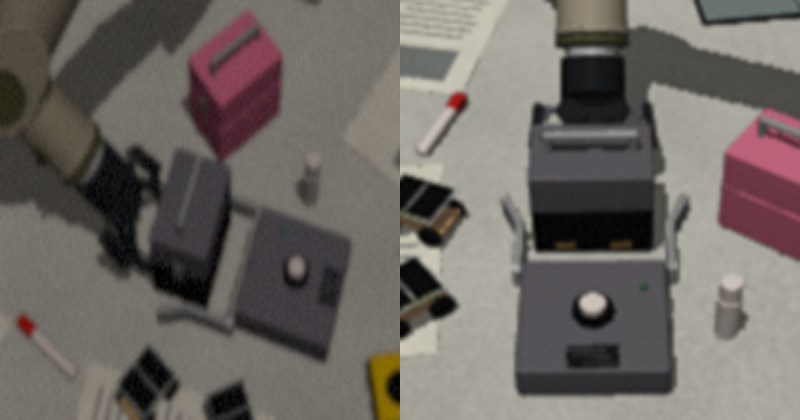

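The case stands upright and centred between the guides, about 36 mm from the stop. Pushing slowly until the force rises.

```bash
python3 -m crank '[[[8.54,-0.03,0.5,0,0,0,0],[8.54,-0.05,0.7,0,0,0,0],[8.54,-0.05,0.7,0,0,0,0],[8.54,-0.04,0.6,0,0,0,0],[8.54,-0.03,0.5,0,0,0,0],[8.54,0,0.3,0,0,0,0],[8.54,0,0.2,0,0,0,0]]]';  python3 -m crank '[[[8.54,0,0.1,0,0,0,0],[8.54,0,0.1,0,0,0,0]]]'
```

```text
clock: 10.2
position: [0.5592, 0.0314, 0.0074]
ee_rot: [0.637, 0.669, 0.264, -0.276]
ft_force: [-0.5, -8.7, 3.2]
grip_width: 1.004
grasp_force: 4.1
clock: 10.45
position: [0.5592, 0.0331, 0.0074]
ee_rot: [0.637, 0.669, 0.264, -0.276]
ft_force: [0.5, -9.1, 3.8]
grip_width: 0.998
grasp_force: 4.1
```

```bash
for i in 1 2 3; do python3 -m crank '[[[8.54,0,0.1,0,0,0,0],[8.54,0,0.1,0,0,0,0]]]' | sed -n '2p;4p'; done
```

```text
position: [0.5592, 0.034, 0.0074]
ft_force: [-1.7, -13.9, 5.6]
position: [0.5593, 0.0341, 0.0073]
ft_force: [-3.7, -20.4, 8.8]
position: [0.5593, 0.0342, 0.0073]
ft_force: [-5.2, -27.5, 11.9]
```

The arm stalled at y = 0.034 while the force rose to 27 N, so the case is against the stop. Backing off and checking.

```bash
python3 -m crank '[[[8.54,0,-0.5,0,0,0,0],[8.54,0,-1.5,0,0,0,0],[8.54,0,-3,0,0,0,0],[8.54,0,-4,0,0,0,0],[8.54,0,-4,2,0,0,0],[8.54,0,-2,5,0,0,0],[0,0,0,6,0,0,0],[0,0,0,6,-9,-0.45,0],[0,0,0,6,-9,-0.45,0],[0,0,0,5,-9,-0.45,0],[0,0,0,4,-9,-0.45,0],[0,0,0,0,-9,-0.45,0],[0,0,0,0,0,0,0],[0,0,0,0,0,0,0]]]'; python3 -c "
from h import *
case('p3')
a=np.load('pics/p3scene.npz')['im'][120:260,160:340];b=np.load('pics/p3side.npz')['im'][120:280,180:320]
up=lambda i:cv2.resize(i,(400,420),interpolation=cv2.INTER_CUBIC)
cv2.imwrite('pics/m3.png',np.hstack([up(a),up(b)])[:,:,::-1])
for f,db in(('p3scene',(225,170,325,245)),('p3side',(205,190,290,280))):
  im,P=cloud(f);z=P[...,2]
  with np.errstate(all='ignore'): 
    m=box(z.shape,*db)&(z>.064)&(z<.078)&(im.min(-1)>110)&(P[...,1]>.17);print(P[m].mean(0),m.sum(),(P[m].min(0)+P[m].max(0))/2)
    for y0,y1 in((.13,.28),): m=box(z.shape,*db)&(abs(z-.05)<.004)&(P[...,0]>.46)&(P[...,0]<.65)&(P[...,1]>y0)&(P[...,1]<.3);print(rect(P,m))
"
```

```text
clock: 12.95
position: [0.5582, -0.1094, 0.3468]
ee_rot: [0.689, 0.725, 0.0, -0.001]
ft_force: [-0.2, -0.4, 0.0]
grip_width: -0.0
grasp_force: 0.0
scene (array([559.5,  74.6]), array([132.2,  92.5]), 2.3, 811)
side (array([560.6,  79.8]), array([129.4,  93.3]), 3.2, 841)
[0.5547484  0.21179264 0.07283042] 15 [0.55452367 0.21157482 0.07165261]
(array([553.1, 208.2]), array([151.3, 149.7]), 2.2, 1231)
[0.55317843 0.21416594 0.06903857] 52 [0.55326446 0.2153782  0.0689255 ]
(array([553.3, 214.6]), array([148.3, 148.5]), 2.2, 1636)
```

View pics/m3.png

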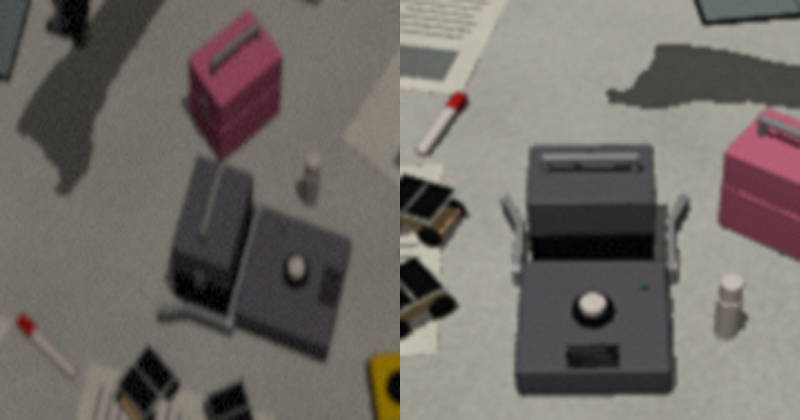

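The case stands upright, home and square, at (0.560, 0.077) with the heading matching the dock. Next is the button, at (0.5535, 0.2135), with the fingers shut and pointing down.

```bash
python3 -m crank '[[[0,0,2,0,0,0,0],[0,0,5,0,0,0,0],[0,-0.1,6,0,0,0,0],[0,-0.1,6,0,0,0,0],[0,-0.1,6,0,0,0,0],[0,-0.1,5,0,0,0,0],[0,-0.1,2.3,0,0,0,0],[0,0,0,-5,0,0,0],[0,0,0,-6,0,0,0],[0,0,0,-6,0,0,0],[0,0,0,-5,0,0,0],[0,0,0,-2.5,0,0,0],[0,0,0,-1,0,0,0],[0,0,0,0,0,0,0],[0,0,0,0,0,0,0]]]'; python3 -c "
from h import *
a,_=snap('side','b1');c,_=snap('scene','b1s')
cv2.imwrite('pics/m4.png',np.hstack([cv2.resize(i,(400,400),interpolation=cv2.INTER_CUBIC) for i in(a[190:280,205:295],c[170:250,250:330])])[:,:,::-1])"
```

```text
clock: 14.92
position: [0.5547, 0.214, 0.0937]
ee_rot: [0.689, 0.725, 0.001, 0.0]
ft_force: [0.7, 0.9, 1.1]
grip_width: -0.001
grasp_force: 0.0
```

View pics/m4.png

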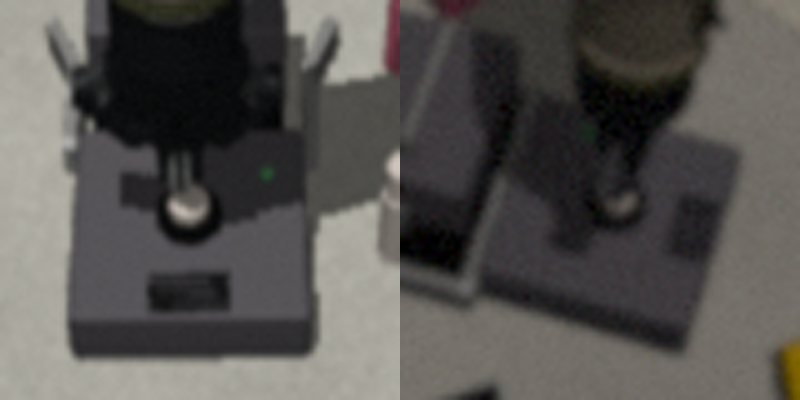

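The closed fingertips are right above the white button. Pressing in small steps.

```bash
python3 -m crank '[[[0,-0.1,0,-1,0,0,0],[0,0,0,-0.5,0,0,0],[0,0,0,-0.4,0,0,0],[0,0,0,-0.3,0,0,0],[0,0,0,-0.2,0,0,0],[0,0,0,-0.2,0,0,0],[0,0,0,0,0,0,0]]]'|sed -n '1,2p;4p'; for i in 1 2 3; do python3 -m crank '[[[0,0,0,-0.1,0,0,0],[0,0,0,-0.1,0,0,0],[0,0,0,0,0,0,0]]]' | sed -n '2p;4p'; done
```

```text
clock: 15.9
position: [0.5526, 0.2141, 0.0664]
ft_force: [-3.4, -0.5, 4.8]
position: [0.5529, 0.2142, 0.0659]
ft_force: [-9.8, -2.1, 19.1]
position: [0.553, 0.2143, 0.0656]
ft_force: [-16.1, -5.2, 37.1]
position: [0.5532, 0.2143, 0.0652]
ft_force: [-24.0, -8.4, 54.3]
```

The button bottomed out at z = 0.066 with the force rising steeply. Releasing and retreating.

```bash
python3 -m crank '[[[0,0,0,1,0,0,0],[0,0,0,2,0,0,0],[0,0,0,5,0,0,0],[0,0,0,6,0,0,0],[0,0,0,6,0,0,0],[0,0,0,5,0,0,0],[0,-1,3,0,0,0,0],[0,-4,6,0,0,0,0],[0,-4,6,0,0,0,0],[0,-4,5,0,0,0,0],[0,-4,5,0,0,0,0],[0,0,0,0,0,0,0],[0,0,0,0,0,0,0]]]'; python3 -c "
from h import *
case('p4')
a=np.load('pics/p4scene.npz')['im'];b=np.load('pics/p4side.npz')['im']
cv2.imwrite('pics/m5.png',np.hstack([cv2.resize(i,(400,400),interpolation=cv2.INTER_CUBIC) for i in(a[90:290,130:370],b[100:340,150:350])])[:,:,::-1])
for f in('p4scene','p4side'):
  im,P=cloud(f);z=P[...,2];m=(np.hypot(P[...,0]-.553,P[...,1]-.2135)<.009);print(np.nanmedian(z[m]),m.sum())
"
```

```text
clock: 18.65
position: [0.3959, 0.4453, 0.3108]
ee_rot: [0.689, 0.725, 0.0, 0.0]
ft_force: [0.2, 0.1, 0.1]
grip_width: 0.0
grasp_force: 0.0
scene (array([560. ,  75.2]), array([134. ,  92.1]), 2.6, 798)
side (array([560.8,  79.1]), array([129.2,  94. ]), 2.9, 838)
0.0726366037016688 23
0.06964387917300502 24
```

View pics/m5.png

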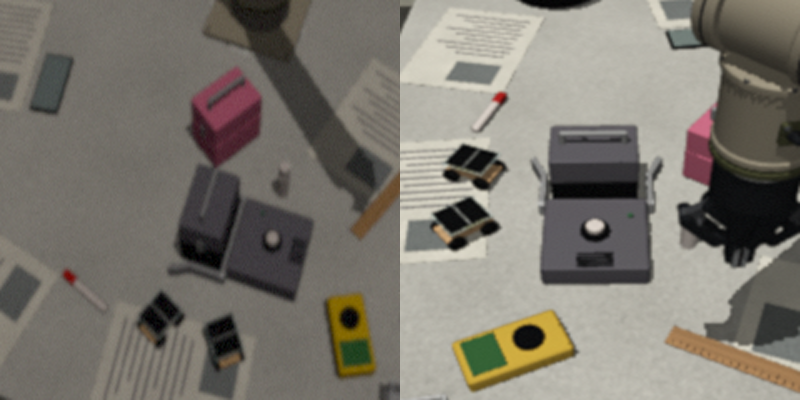

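The case is home, the button is back up, the bystanders are where they were, and the arm is clear of everything.

```bash
python3 -c "
from workcell import job
print(job.hand_in())"
```

```text
the job is handed in; nothing more can be done
None
```

I pushed the battery case upright into the dock until it stood square against the back stop, then pressed the charge button fully down and let it spring back. I handed the job in at about 19 s. The press reached about 54 N at the fingertips, against the 40 N limit stated for the arm and gripper body.

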